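Load the hand-indexed sample carousel and prove its ratchet lever

TASK

Load all the sample jars waiting on the bench into the hand-indexed carousel. First pull its lock knob straight up until it clicks and stays out, then, with the carousel still empty, prove the ratchet: swing the lever back (away from you) to its stop, which must leave the carousel standing, and pull it forward to its stop, which must carry the carousel round by one place. After that set the jars one at a time, upright, into the open pocket at the loading place and work the lever back and forward once after each, so that every jar moves on under the clear cover and the loading place ends empty, and finally press the lock knob fully home.

Things in the scene. Friction and masses are not known exactly. Their poses are not given: they have to be found in the camera images.
- carousel_base: Carousel on a white base plate 272 x 262 x 12 mm, fixed to the bench. Origin on the carousel's axis at bench level; z up; -x side (loading place) faces the robot, turned up to 0.15 rad; y to the robot's left. A 236 mm disc, 40 mm above the bench, carries six equal ring pockets 60 degrees apart, 85 mm from the axis: 50 mm wide inside, 57 outside, rim 54 mm above the bench.
- cover_edge (a point): Middle of the front edge of the fixed clear cover, on its upper face, 96 mm above the bench (the cover is 4 mm thick). In the base's frame the cover spans x -0.050 to 0.127 and y -0.080 to 0.127, with clear walls at the rear and left. Only the pocket at the loading place is open to a jar from above.
- place0 (a point): The loading place, on the robot's side, 85 mm from the axis, marked by a small dark cone on the base plate. This point, fixed to the base, is the centre of a jar seated in the pocket there, 63 mm above the bench. After each full lever stroke (and at the start) an empty pocket stands here.
- place1 (a point): The next place, 60 degrees clockwise (seen from above) from the loading place, under the cover: centre of a jar seated there. Fixed to the base.
- place2 (a point): The place after place1, another 60 degrees clockwise, under the cover: centre of a jar seated there. Fixed to the base.
- place3 (a point): The place after place2, another 60 degrees clockwise, under the cover: centre of a jar seated there. Fixed to the base.
- carousel (a joint): Turn of the carousel in rad, 0 at the start, growing clockwise seen from above; one place is 1.047. It is stiff to turn (0.4 N m) and stays where it is left. With the lock home it cannot turn.
- lever (a joint): Ratchet lever on the carousel's axis, in rad: 0 forward stop (toward the robot), 1.25 back stop; starts at 0 to 0.45. At value q it points from the axis at -126 degrees + q, counterclockwise from the base's x axis (right side). Back: loose, and the pawl drops behind the next tooth only close to the back stop, so go right to it. Forward: grips after 0.2 rad, 3 N at the handle; stop to stop moves the carousel one place.
- lever_grip (a point): Grip of the ratchet lever: an upright round black handle 18 mm thick, from 50 to 102 mm above the bench, 168 mm from the carousel's axis. This point is on its centre line, 80 mm above the bench. It moves along an arc about the axis.
- lock (a joint): Height of the lock knob in m: 0 fully home (carousel locked), 0.014 pulled fully out (carousel free). A spring detent half-way holds it at either end; it takes about 5 N. It goes home only when the carousel stands in place, within about 1 degree.
- lock_knob (a point): Head of the lock knob: black, round, 28 mm across, on an upright stem at the front left of the base, 134 mm from the axis. This point is the head's centre, 87 mm above the bench when home; its top is 11 mm higher, its underside 10 mm lower, with a fixed guide bracket starting 8 mm below that. It slides straight up and down.
- jar1_mid (a point): A squat sample jar with a screw cap, off-white, round, 44 mm across and 46 mm high, heavier below, 75 g; all jars are alike. This point is its centre, 23 mm above its foot; z along its axis. Waits standing on the bench to the left of the carousel. Two or three of the four are there.
- jar2_mid (a point): A squat sample jar with a screw cap, off-white, round, 44 mm across and 46 mm high, heavier below, 75 g; all jars are alike. This point is its centre, 23 mm above its foot; z along its axis. Waits standing on the bench to the left of the carousel. Two or three of the four are there.
- jar3_mid (a point): A squat sample jar with a screw cap, off-white, round, 44 mm across and 46 mm high, heavier below, 75 g; all jars are alike. This point is its centre, 23 mm above its foot; z along its axis. Waits standing on the bench to the left of the carousel. Two or three of the four are there.
- jar4_mid (a point): A squat sample jar with a screw cap, off-white, round, 44 mm across and 46 mm high, heavier below, 75 g; all jars are alike. This point is its centre, 23 mm above its foot; z along its axis. Waits standing on the bench to the left of the carousel. Two or three of the four are there.
- tissue_box: Bystander: tissue box, 120 x 220 x 85 mm, on the bench to the right, near the robot's side. Leave alone.
- reagent: Bystander: white bottle with a blue cap, 64 mm across, 150 mm high, on the bench to the left, beyond the jars. Leave alone.
- marker: Bystander: marker pen, 16 mm thick, 130 mm long, lying on the bench to the right. Leave alone.
Mind the look-alikes: they are no part of the job. What is shaped like the part that bears jar4_mid but blue or red is not meant.

How it is judged:
By the outcome, as a careful person would: the job done as asked, in the order asked, and still so for the second after the job is handed in, with the robot touching nothing.
Of jar1, jar2, jar3, jar4 only 2 to 3 are there at a start; the rules pass over those that are not, and their reading is None.
At some moment in a run one of jar1, jar2, jar3, jar4 may be knocked a few centimetres aside while the robot is not near it.
Once in a run the grip may slacken for a moment while it holds something.
It also fails if it takes over 210 s, if anything falls off the work surface, if the arm or the gripper's body presses on something with over 40 N, if the wrist force passes 120 N, or if a joint passes its speed limit or range.

ROBOT

A 6-joint arm with a two-finger parallel gripper is mounted at the origin on the work surface. World frame = base frame: x ahead of the robot, y to its left, z up, the work surface at z = 0. Lengths are in mm, angles in rad, forces in N, time in s.
With the tool pointing down it reaches from about 375 to 975 mm from the base axis. Payload 3.8 kg.
Tool frame: the origin (TCP) lies midway between the tips of the shut fingers; the grasp point (between the pads) lies grasp_offset behind it (grasp_offset is the distance from the TCP to the grasp point, in mm); z points along the fingers, y is the direction in which the jaws open and shut (so a half turn about z gives the same grasp; the last joint's range is limited). The gripper opens to 88 mm and grips with 3 to 60 N. Pads are 18 mm wide; open, the fingers measure 123 mm over their backs; the gripper's body (75 mm by 187 mm) begins 45 mm behind the grasp point.
Start: joints at [-1.171, 0.264, 1.604, -0, 1.274, -0.037], TCP at [285.547, -611.621, 238.706] pointing down, gripper open.
Joint ranges: [-2.63, 2.63], [-0.94, 2.18], [0.31, 2.57], [-1.31, 4.45], [0, 2.66], [-2.55, 2.55]. Speed limits (rad/s): [2.57, 2.57, 3.14, 3.14, 3.14, 3.14].

INTERFACE

Orientations are given as a unit quaternion [w, x, y, z].
In Python, from station import move_ptp, move_l, movej, set_gripper, dwell, ik, read_camera, camera_params, PlanningError, sign_off, get_time_s, get_joints, get_dq, get_tau, get_position, get_tool_rot, get_ft_force, get_wrist_torque, get_width, grasp_offset gives the robot as it stands. The module is installed in compiled form; this text tells all that it offers. Calls block until the motion is done:
- move_ptp(position, orientation): joint-space move of the TCP to a pose.
- move_l(position, ori=None, velocity=150, until_force=None): straight line of the TCP; ori=None keeps the orientation; velocity is the mean speed in mm/s. With until_force (N) it stops when the force on the tool has changed by that much, and returns True; else False.
- movej(angles): joint-space move.
- set_gripper(opening, grasp_force=None): finger opening in mm; grasp_force is the grip in N (None keeps the last); returns when the fingers have stopped.
- dwell(seconds).
- ik(position, orientation): joint angles nearest the present ones, or None.
- read_camera(name): name is "scene" or "top" or "wrist"; returns the picture (480x640x3 uint8, red, green, blue); there is no depth.
- camera_params(name): a dict with "camera_matrix" (3x3 intrinsics, pixels), "rvec" (rotation vector, rad) and "tvec" (3), from world to camera coordinates, as OpenCV has them. Camera axes: x right, y down, z forward; pixel columns grow to the right and rows downward; lengths in mm; the calibration is good to about 2 mm. A picture is of the moment at which its call begins: read the wrist's pose just before it. camera_params takes no time and is no camera call; for the wrist camera it gives the pose at the moment of the call.
A pose or a line that the arm cannot do raises PlanningError and nothing moves.
- sign_off(): hands the job in, once; it reports no verdict.
Readings, each from a call of its own:
- get_time_s(): time.
- get_joints(): joint angles.
- get_dq(): joint speeds.
- get_tau(): joint torques, N m.
- get_position(): TCP position.
- get_tool_rot(): TCP orientation.
- get_ft_force(): force on the tool from outside, world axes, zero at the start.
- get_wrist_torque(): the same for the moment, N m.
- get_width(): finger opening in mm.
Only numpy, scipy, OpenCV 4.12 (cv2) and the standard library are available. Lean on these libraries where they do the work, as an engineer would, in place of code of your own. Each camera call takes 0.05 s, during which the arm holds its last target. There are 200 camera calls.

## Working session

There is one attempt and no reset: what is moved stays moved. The work goes in short steps, each a Python script; the robot and the scene stay as the last script left them, time stands still between calls to the robot, and variables do not carry over. Pictures are saved under pics/ and viewed, about 12 in all and at most 16, crops included, and the job is handed in when it is done.

```bash
mkdir -p pics; ls
python3 - <<'E'
from station import *
import cv2
for n in ("top","scene"):
    im=read_camera(n); cv2.imwrite(f"pics/{n}0.png",im[:,:,::-1])
    p=camera_params(n); print(n,p)
print(grasp_offset,get_position(),get_tool_rot(),get_width(),get_time_s())
E
```

```text
pics
top {'camera_matrix': array([[510.32280057,   0.        , 317.95591   ],
       [  0.        , 510.32280057, 244.82731292],
       [  0.        ,   0.        ,   1.        ]]), 'rvec': array([ 2.11730396, -2.15755598,  0.1666853 ]), 'tvec': array([ -32.38515621,  550.00750937, 1189.47945452])}
scene {'camera_matrix': array([[449.61097962,   0.        , 323.42808274],
       [  0.        , 449.61097962, 239.46577181],
       [  0.        ,   0.        ,   1.        ]]), 'rvec': array([ 1.97603196,  1.5793779 , -0.5652599 ]), 'tvec': array([ -83.20866776, -352.12264213, 1326.24162442])}
18.700000000000003 [ 285.31655318 -611.0265748   237.49837463] [-1.00166017e-03  9.76240484e-01  2.16687528e-01 -1.73132981e-04] 88.0720519743503 0.1
```

View pics/top0.png

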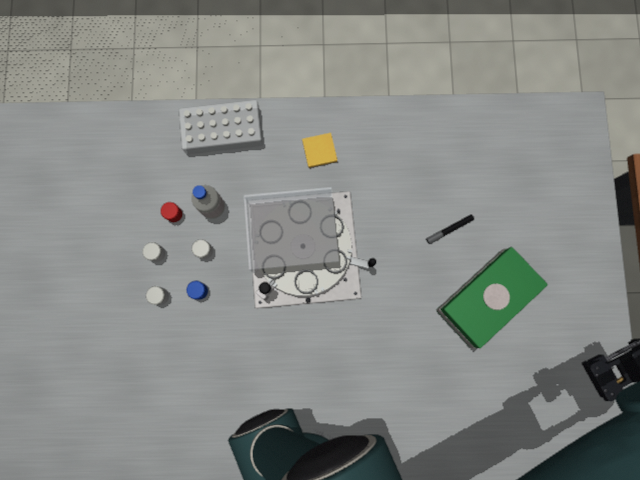

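View pics/scene0.png

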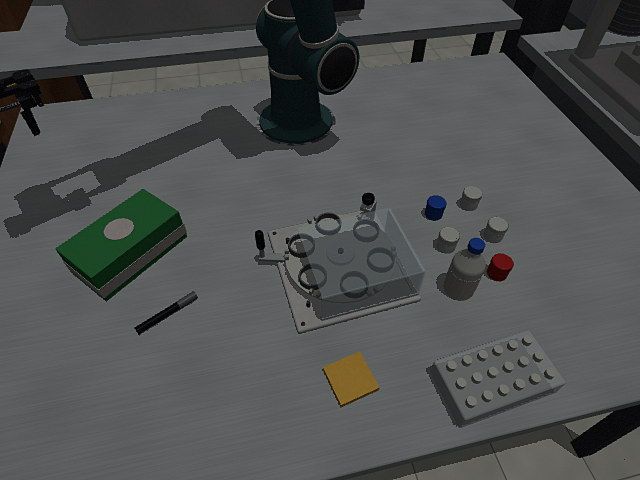

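Top view: white jars at (152,252), (157,296), (201,248); the blue and red ones are decoys. The knob is at (265,288), the lever handle at (372,263) and the loading pocket at (306,282). Next I fit the base pose coarsely and look closer with the wrist camera.

```bash
cat > h.py <<'E'
from station import *
import numpy as np, cv2, time
from scipy.spatial.transform import Rotation as R
from scipy.optimize import least_squares
def bp(p,uv,z):
    "pixels -> world at height z"
    Rm=cv2.Rodrigues(np.array(p["rvec"]))[0]; K=p["camera_matrix"]; t=np.array(p["tvec"])
    c=-Rm.T@t; d=np.linalg.inv(K)@np.array([uv[0],uv[1],1.]); d=Rm.T@d
    return (c+d*(z-c[2])/d[2])
def proj(p,X):
    return cv2.projectPoints(np.float64(X).reshape(-1,1,3),p["rvec"],p["tvec"],p["camera_matrix"],None)[0].reshape(-1,2)
def down(yaw):
    "tool pointing down, jaw axis (tool y) along direction yaw in xy"
    y=np.array([np.cos(yaw),np.sin(yaw),0]); z=np.array([0,0,-1.]); x=np.cross(y,z)
    q=R.from_matrix(np.c_[x,y,z]).as_quat(); return [q[3],q[0],q[1],q[2]]
def snap(n,f):
    p=camera_params(n); im=read_camera(n); cv2.imwrite(f"pics/{f}.png",im[:,:,::-1]); np.save(f"pics/{f}.npy",np.array([p],dtype=object)); return p,im
E
python3 - <<'E'
from h import *
p=camera_params("top")
rings=[(306,282),(273,267),(271,231),(300,212),(332,226),(335,261)]
W=np.array([bp(p,u,54)[:2] for u in rings])
def mod(v): 
    a=np.pi+v[2]-np.arange(6)*np.pi/3
    return v[:2]+85*np.c_[np.cos(a),np.sin(a)]
s=least_squares(lambda v:(mod(v)-W).ravel(),[*W.mean(0),0])
print(s.x,s.fun.round(1))
print("knob",bp(p,(265,288),98),"lever",bp(p,(372,262.5),102))
k=bp(p,(265,288),98)[:2]-s.x[:2];l=bp(p,(372,262.5),102)[:2]-s.x[:2]
print(np.hypot(*k),np.degrees(np.arctan2(k[1],k[0])-s.x[2]),np.hypot(*l),np.degrees(np.arctan2(l[1],l[0])-s.x[2]))
for u in [(152,251),(157,295),(201,247.5)]: print(bp(p,u,46))
print("reag",bp(p,(200,192),150),"blue",bp(p,(198,289),46),"red",bp(p,(171,211),46))
print(camera_params("wrist"))
E
```

```text
[ 5.44750372e+02 -6.46616456e+00  6.83386049e-02] [ 0.9  0.5  1.1 -1.1 -1.4  0.2  0.6  0.1 -0.7  0.4 -0.5 -0.2]
knob [443.31364864  79.67163697  98.        ] lever [ 496.67541576 -165.62229529  102.        ]
133.07565430762853 135.7473139057231 166.25845963038137 -110.72306451788509
[541.52578655 357.48002596  46.        ]
[435.47909816 342.09808423  46.        ]
[547.80137696 239.42522738  46.        ]
reag [657.42768782 219.61036343 150.        ] blue [447.901116   244.80283076  46.        ] red [639.3861456  314.29883345  46.        ]
{'camera_matrix': array([[410.9122592 ,   0.        , 317.01291701],
       [  0.        , 410.9122592 , 242.75310166],
       [  0.        ,   0.        ,   1.        ]]), 'rvec': array([-2.43697874,  1.55051865,  0.22818687]), 'tvec': array([-674.82996026,  -40.06764401,  388.45177292])}
```

Run:
```python
from h import *
move_ptp([460,-15,330],down(np.pi/2+.068))
p,im=snap("wrist","w1")
Rm=cv2.Rodrigues(p["rvec"])[0]; print("cam",-Rm.T@p["tvec"],Rm[2]); print(get_position(),get_joints(),get_time_s())
c=np.array([544.75,-6.47]);a=.0683
for n,b,z in [("axis",(0,0),40),("p0",(-85,0),54),("knob",(-96,93),98),("lev",(168*np.cos(-1.93),168*np.sin(-1.93)),102)]:
    x=c+np.array([np.cos(a)*b[0]-np.sin(a)*b[1],np.sin(a)*b[0]+np.cos(a)*b[1]]); print(n,x,proj(p,[*x,z]))
```

```text
cam [386.90355439 -20.9799842  475.26138315] [ 0.28270318  0.01752558 -0.95904732]
[460.11674257 -15.54725917 329.83564481] [-8.77723368e-02 -1.96889226e-01  1.91375970e+00 -1.59573903e-04
  1.42501795e+00 -1.72534390e+00] 2.3917
axis [544.75  -6.47] [[321.05627768 268.25684234]]
p0 [459.94818077 -12.27098738] [[321.32343389 195.49210109]]
knob [442.62686502  79.76146353] [[422.49490665 191.8653669 ]]
lev [ 496.56456801 -167.41149292] [[154.4403746  231.76522039]]
```

View pics/w1.png

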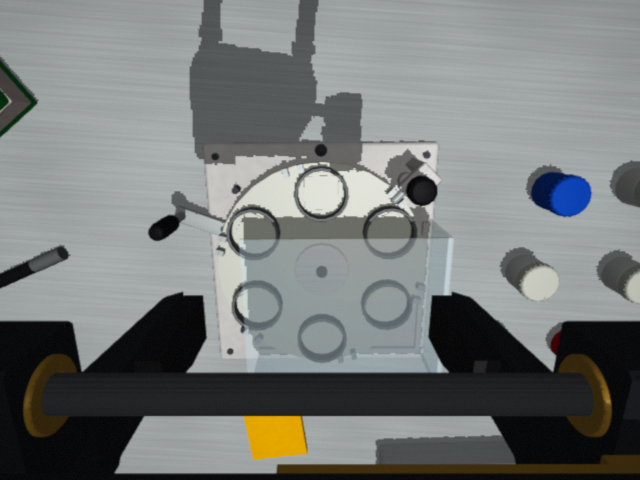

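The wrist view shows the loading ring at (321,192), the knob top at (422,190), the lever handle at about (155,230) and the axis hub at (321,271). I'll refit from this view and pull the lock.

Run:
```python
from h import *
p=np.load("pics/w1.npy",allow_pickle=True)[0]
im=cv2.imread("pics/w1.png"); g=cv2.cvtColor(im,6)
rings=[(321,192.5),(389,231),(386,303.5),(322,338),(257,304.5),(254,232.5)]
def mod(v): 
    a=np.pi+v[2]-np.arange(6)*np.pi/3
    return v[:2]+85*np.c_[np.cos(a),np.sin(a)]
for z in (50,54):
    W=np.array([bp(p,u,z)[:2] for u in rings])
    s=least_squares(lambda v:(mod(v)-W).ravel(),[*W.mean(0),0]); print(z,s.x,s.fun.round(1))
# dark blobs: knob
for (x,y,w,h) in [(400,165,45,50),(140,195,50,50)]:
    m=(g[y:y+h,x:x+w]<45).astype(np.uint8); n,l,st,ce=cv2.connectedComponentsWithStats(m)
    i=1+st[1:,4].argmax(); print(st[i],ce[i]+[x,y],bp(p,ce[i]+[x,y],98))
# base plate corner bolts / cone
print("cone",bp(p,(321,150),20))
big=cv2.resize(im[140:250,220:450],None,fx=3.4,fy=3.4,interpolation=cv2.INTER_CUBIC); cv2.imwrite("pics/w1c.png",big)
```

```text
50 [ 5.41871667e+02 -6.28739541e+00  7.64890618e-02] [-0.4 -0.  -0.1  1.1  0.4  1.1 -0.  -0.1  0.5 -0.5 -0.3 -1.6]
54 [ 5.40414040e+02 -6.42559364e+00  7.64890530e-02] [-1.2 -0.1 -0.5  1.8  0.7  1.8  0.8 -0.   0.9 -1.2 -0.6 -2.3]
[  6  11  31  29 678] [421.15339233 190.10619469] [441.09072646  78.29959549  98.        ]
[  9  21  31  24 480] [163.59583333 227.31666667] [ 492.76730886 -160.12711287   98.        ]
cone [416.30540246 -15.41497746  20.        ]
```

View pics/w1c.png

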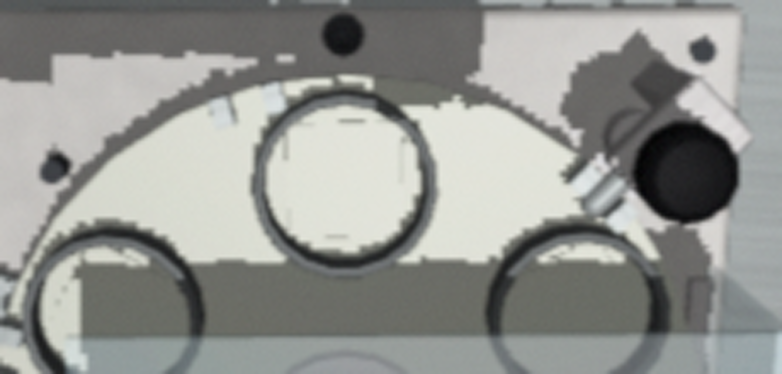

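Run:
```python
from h import *
move_ptp([460,-15,330],down(-np.pi/2+.068))
p,im=snap("wrist","w2")
print(get_joints(),get_position())
q1=np.load("pics/w1.npy",allow_pickle=True)[0]
for X in ([441.5,79,98],[458,-13,54],[416,-15,20]): print(proj(p,X))
g=cv2.cvtColor(im,cv2.COLOR_RGB2GRAY)
c=proj(p,[441.5,79,98])[0].astype(int); x,y=c-25
m=(g[y:y+50,x:x+50]<45).astype(np.uint8); n,l,st,ce=cv2.connectedComponentsWithStats(m)
i=1+st[1:,4].argmax(); print(st[i],ce[i]+[x,y],bp(p,ce[i]+[x,y],98))
x,y=proj(p,[458,-13,54])[0].astype(int)-[115,55]
print("crop",x,y)
cv2.imwrite("pics/w2c.png",cv2.resize(im[max(y,0):y+110,x:x+230,::-1],None,fx=3.4,fy=3.4,interpolation=cv2.INTER_CUBIC))
```

```text
[-8.67612852e-02 -1.97401965e-01  1.91389736e+00 -1.92128310e-05
  1.42512746e+00  1.41585385e+00] [460.00115519 -15.02321604 329.99424472]
[[214.48865659 215.0302503 ]]
[[313.7021553  196.01048303]]
[[313.19507484 227.16946274]]
[ 11   7  30  29 656] [214.91920732 211.12195122] [445.28121374  78.5886027   98.        ]
crop 198 141
```

View pics/w2c.png

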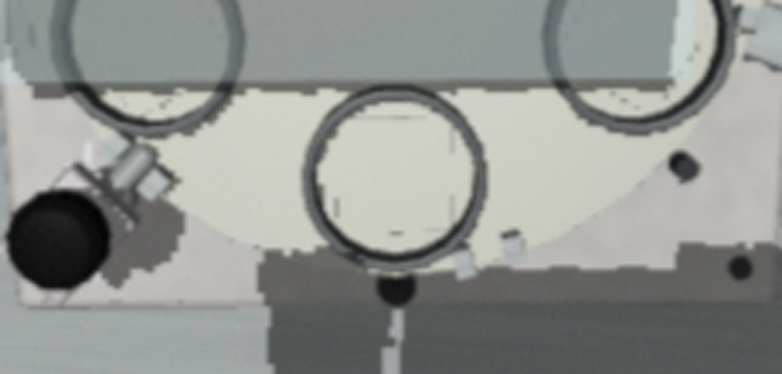

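Run:
```python
from h import *
p1,p2=[np.load(f"pics/w{i}.npy",allow_pickle=True)[0] for i in (1,2)]
for n,a,b,z in [("ring0",(321.5,192.9),(314.3,193.1),54),("knob",(421.15,190.1),(214.9,211.1),98)]:
    A,B=bp(p1,a,z),bp(p2,b,z); print(n,A,B,(A+B)/2,(A-B)/2)
```

```text
ring0 [457.24497191 -12.27908374  54.        ] [461.0696648  -13.41456025  54.        ] [459.15731836 -12.84682199  54.        ] [-1.91234645  0.56773825  0.        ]
knob [441.08524066  78.29567845  98.        ] [445.30100756  78.60649526  98.        ] [443.19312411  78.45108685  98.        ] [-2.10788345 -0.15540841  0.        ]
```

```bash
cat >> h.py <<'E'
C=np.array([544.0,-6.7]); A=.072; P0=np.array([459.2,-12.9]); KN=np.array([443.2,78.5])
YK=-np.pi/2+A
E
python3 - <<'E'
from h import *
set_gripper(60,40)
move_ptp([*KN,150],down(YK))
print(move_l([*KN,74.5],velocity=80,until_force=15),get_position())
set_gripper(10,40); print("w",get_width(),get_position()); f0=get_ft_force()
r=move_l([*KN,89.5],velocity=20,until_force=25); print(r,get_position(),get_width(),get_ft_force()-f0)
dwell(.2)
set_gripper(60); move_l([*KN,150],velocity=100)
move_ptp([430,-15,330],down(YK))
p,im=snap("wrist","w3"); print(get_time_s())
b=proj(p,[*KN,112])[0].astype(int); print(b)
x,y=np.maximum(b-[60,110],0); cv2.imwrite("pics/w3c.png",im[y:y+220,x:x+300,::-1])
E
```

```text
False [443.7795506   78.57230477  75.00936703]
w 26.108680289679985 [443.16920858  81.82350422  74.81226   ]
False [443.04226661  81.83317379  88.89957831] 26.09035175499518 [ 2.6153459   0.54558809 -5.952755  ]
11.6
[211 182]
```

View pics/w3c.png

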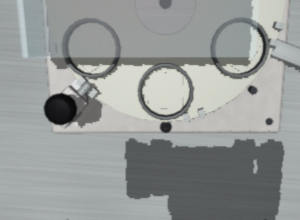

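The gripped knob reads y≈81.8, which matches r=134 at 135°. It rose 14 mm and stayed out: seen at crop (61,108), against (60,110) predicted for out. Next is the empty lever proof.

```bash
cat >> h.py <<'E'
KN=np.array([443.0,81.6]); YL=A; ZL=63
def lev(q,r=168):
    t=np.radians(-126)+q+A; return C+r*np.array([np.cos(t),np.sin(t)])
def qof(p):
    d=np.array(p[:2])-C; return np.arctan2(d[1],d[0])-A+np.radians(126), np.hypot(*d)
def arc(q0,q1,v=120,f=12):
    "gripped lever from q0 to stop q1 (last bit guarded by force)"
    s=np.sign(q1-q0); qe=q1-s*.12
    for q in np.linspace(q0,qe,max(2,int(np.ceil(abs(qe-q0)/.16))+1))[1:]: move_l([*lev(q),ZL],velocity=v)
    dwell(.15)
    for q in (q1-s*.04,q1+s*.05):
        if move_l([*lev(q),ZL],velocity=25,until_force=f): return True
    return False
def grab(q):
    set_gripper(40,25); move_ptp([*lev(q),150],down(YL)); 
    hit=move_l([*lev(q),ZL],velocity=120,until_force=15)
    set_gripper(5,25); print("grab",hit,get_width(),qof(get_position())); return qof(get_position())[0]
def letgo():
    p=get_position(); set_gripper(40); move_l([p[0],p[1],150],velocity=150)
E
python3 - <<'E'
from h import *
move_l([430,-60,200])
q=grab(.267)
print(arc(q,1.25),qof(get_position()),get_ft_force(),get_width(),get_time_s())
snap("wrist","back"); snap("top","backt")
w=cv2.imread("pics/back.png");t=cv2.imread("pics/backt.png")[150:330,180:420]
cv2.imwrite("pics/back_m.png",np.hstack([cv2.resize(w,(440,330)),cv2.resize(t,(360,330))[:, :360]]))
E
```

```text
grab False 16.643066751323005 (np.float64(0.2707606475842914), np.float64(167.98627104780482))
True (np.float64(1.261262222711698), np.float64(167.28064801809631)) [-0.8737055  -0.02130484  4.42703944] 17.27537213785167 19.4833
```

View pics/back_m.png

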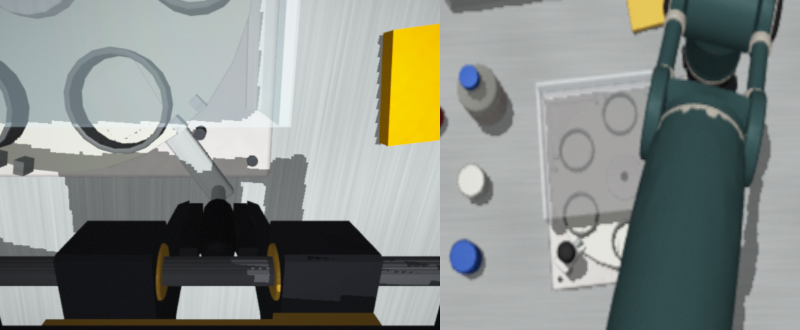

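The lever is at the back stop (q≈1.26) and the rings in the top view haven't moved. Forward now.

Run:
```python
from h import *
q=qof(get_position())[0]
print(arc(1.25,0),qof(get_position()),get_ft_force(),get_width())
letgo(); print(get_time_s())
move_ptp([430,-15,330],down(YK)); p,im=snap("wrist","w4")
p3=np.load("pics/w3.npy",allow_pickle=True)[0]; im3=cv2.imread("pics/w3.png")
def crop(p,im):
    x,y=np.maximum(proj(p,[*P0,54])[0].astype(int)-[150,90],0); return im[y:y+170,x:x+260]
cv2.imwrite("pics/w4c.png",cv2.resize(np.hstack([crop(p3,im3),crop(p,im[:,:,::-1])]),None,fx=1.5,fy=1.5))
```

```text
True (np.float64(0.00900490208204241), np.float64(167.9578180100763)) [ 2.11723451 -2.32560125 -0.88628186] 17.16842704597811
24.8917
```

View pics/w4c.png

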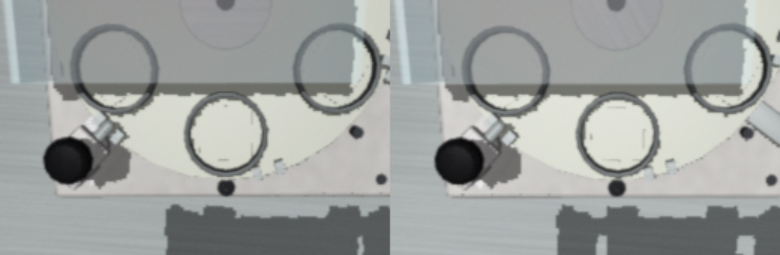

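Run:
```python
from h import *
o=[]
for n in ("w3","w4"):
    p=np.load(f"pics/{n}.npy",allow_pickle=True)[0]; im=cv2.imread(f"pics/{n}.png")
    # rectify disc plane z=40 to 1 px = .7mm
    g=[(-120,-120),(120,-120),(120,120),(-120,120)]
    src=proj(p,[[C[0]+a,C[1]+b,40] for a,b in g]); dst=np.float32([[0,0],[390,0],[390,390],[0,390]])
    r=cv2.warpPerspective(im,cv2.getPerspectiveTransform(np.float32(src),dst),(390,390))
    r=cv2.createCLAHE(4,(8,8)).apply(cv2.cvtColor(r,6)); o.append(r)
cv2.imwrite("pics/d.png",np.hstack(o))
```

```text
(no output)
```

View pics/d.png

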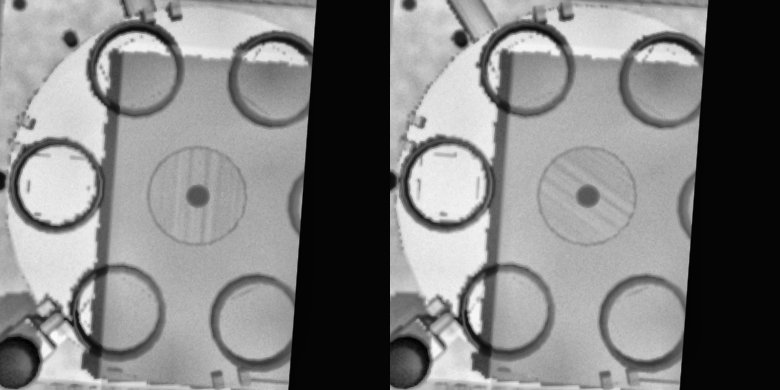

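The hub's brushed texture has turned by 60° (vertical streaks before, slanted now), so the ratchet proof is good. On to the jars.

```bash
cat >> h.py <<'E'
BI=np.array([1.95,-.3])  # wrist camera bias seen at yaw YK
def wjar(xy,tag):
    "look at jar from straight above; returns refined centre"
    move_ptp([xy[0]-73,xy[1],330],down(YK))
    p,im=snap("wrist",tag); u=proj(p,[*xy,46])[0]; x,y=(u-55).astype(int)
    g=cv2.cvtColor(im,cv2.COLOR_RGB2GRAY)[max(y,0):y+110,x:x+110]; y=max(y,0)
    c=cv2.HoughCircles(cv2.medianBlur(g,3),cv2.HOUGH_GRADIENT_ALT,1,30,param1=150,param2=.6,minRadius=16,maxRadius=27)
    if c is None: print("no circle"); return None,(p,im,u)
    c=c[0]; i=np.argmin(np.hypot(*(c[:,:2]+[x,y]-u).T)); uv=c[i,:2]+[x,y]
    r=bp(p,uv,46)[:2]-BI; print("wjar",tag,c[i,2],uv,r); return r,(p,im,u)
E
python3 - <<'E'
from h import *
im=cv2.imread("pics/top0.png"); print([im[v,u] for u,v in [(152,251),(157,295),(201,247),(180,270),(120,270),(210,200)]])
for i,xy in enumerate([(541.5,357.5),(435.5,342.1),(547.8,239.4)]):
    r,(p,w,u)=wjar(xy,f"j{i}"); print(xy,u,w[int(u[1]),int(u[0])],w[int(u[1]),int(u[0])+40])
p,w=snap("top","top1"); print(get_time_s())
js=[cv2.imread(f"pics/j{i}.png") for i in range(3)]
cv2.imwrite("pics/js.png",np.hstack([cv2.resize(j[100:400,170:470],(266,266)) for j in js]))
E
```

```text
[array([186, 194, 194], dtype=uint8), array([186, 194, 194], dtype=uint8), array([192, 200, 199], dtype=uint8), array([150, 150, 147], dtype=uint8), array([145, 145, 141], dtype=uint8), array([91, 95, 95], dtype=uint8)]
wjar j0 21.127724 [318. 121.] [539.5296659  359.57322514]
(541.5, 357.5) [319.76623074 121.11098872] [225 227 218] [163 168 169]
wjar j1 21.452862 [315. 123.] [431.62186959 347.82325604]
(435.5, 342.1) [320.52225538 121.40987   ] [224 226 216] [175 180 180]
wjar j2 21.908855 [319. 124.] [542.43915424 241.51244183]
(547.8, 239.4) [321.05224313 120.59256519] [230 232 225] [177 183 183]
29.325
```

View pics/js.png

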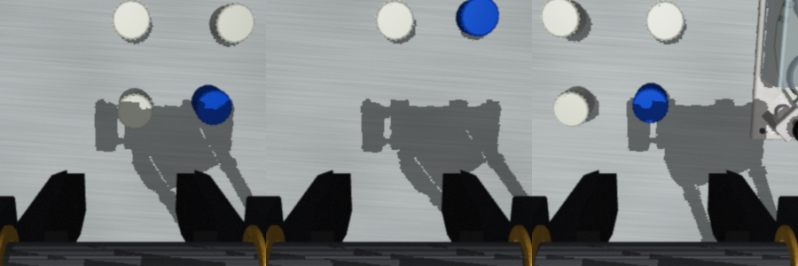

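Run:
```python
from h import *
pt=camera_params("top"); Rm=cv2.Rodrigues(pt["rvec"])[0]; print("topcam",-Rm.T@pt["tvec"])
for i,u in enumerate([(318,121),(315,123),(319,124)]):
    p=np.load(f"pics/j{i}.npy",allow_pickle=True)[0]; im=cv2.imread(f"pics/j{i}.png"); x,y=u[0]-40,u[1]-40
    m=(im[y:y+80,x:x+80].min(2)>205).astype(np.uint8); n,l,st,ce=cv2.connectedComponentsWithStats(m); k=1+st[1:,4].argmax()
    print(st[k],ce[k]+[x,y],bp(p,ce[k]+[x,y],46)[:2]-BI,[bp(p,(ce[k]+[x,y]),46)[:2]])
t0,t1=[cv2.imread(f"pics/{n}.png") for n in("top0","top1")]
for t in (t0,t1):
    m=(t.min(2)>175).astype(np.uint8); m[:, 230:]=0; m[:220]=0; m[320:]=0
    n,l,st,ce=cv2.connectedComponentsWithStats(m); print([(s[4],c.round(1),bp(pt,c,46)[:2].round(1)) for s,c in zip(st[1:],ce[1:]) if s[4]>60])
```

```text
topcam [ 354.6152571   -44.45604641 1261.22563834]
[  21   21   38   40 1160] [317.49051724 121.79051724] [538.73516816 360.02780928] [array([540.68516816, 359.72780928])]
[  21   20   38   40 1154] [314.85268631 122.3067591 ] [432.27834513 348.01806803] [array([434.22834513, 347.71806803])]
[  21   19   39   41 1203] [319.38320865 123.03325021] [543.3944005 241.1963193] [array([545.3444005, 240.8963193])]
[(np.int32(190), array([200.1, 247.7]), array([547.2, 241.6])), (np.int32(189), array([150.9, 250.7]), array([542.4, 360.2])), (np.int32(193), array([154.3, 294.8]), array([436.1, 348.7]))]
[]
```

Run:
```python
from h import *
xy=[434,348]
set_gripper(75,5); move_ptp([*xy,120],down(A)); print(move_l([*xy,22],velocity=120,until_force=10))
set_gripper(20,5); print(get_width(),get_position()); set_gripper(75); dwell(.1); P=get_position(); print(P)
move_l([*xy,120],velocity=150)
r,_=wjar(xy,"j1b")
im=cv2.imread("pics/j1b.png"); p=np.load("pics/j1b.npy",allow_pickle=True)[0]
m=(im[80:165,275:355].min(2)>205).astype(np.uint8); n,l,st,ce=cv2.connectedComponentsWithStats(m); k=1+st[1:,4].argmax()
print(st[k],bp(p,ce[k]+[275,80],46)[:2]); print(get_time_s())
```

```text
False
43.58927743768459 [434.1981213  348.14924112  22.34819044]
[433.97493035 347.99100244  21.97165989]
wjar j1b 20.249365 [321. 120.] [432.14421943 347.80726269]
[30 24 15 12 65] [443.60813003 358.16842063]
35.8
```

```bash
cat >> h.py <<'E'
def pick(xy):
    set_gripper(75,25); move_ptp([*xy,120],down(YK)); hit=move_l([*xy,22],velocity=150,until_force=12)
    set_gripper(20,25); w0=get_width(); move_l([*xy,170],velocity=250); print("pick",hit,w0,get_width(),get_position())
    return get_width()>40
def place():
    move_ptp([*P0,170],down(YK)); move_l([*P0,84],velocity=150); dwell(.15); print("above",get_width(),get_position())
    f0=get_ft_force(); r=move_l([*P0,61.5],velocity=25,until_force=6); print("seat",r,get_position(),get_ft_force()-f0)
    return get_position()[2]
def stroke(q=0.0):
    g=grab(q)
    print("back",arc(g,1.25),qof(get_position())); print("fwd",arc(1.25,0),qof(get_position())); letgo()
E
python3 - <<'E'
from h import *
if pick([434,348]):
    z=place(); print(z,get_time_s()); snap("wrist","s1")
E
```

```text
pick False 43.43437308657159 43.342842336225054 [433.0694629  347.30890459 168.46111854]
above 43.42621375880932 [460.50910142 -12.88603026  85.35508368]
seat True [458.70484196 -12.89308724  62.39587698] [-1.11229635 -0.37985838  5.95141114]
62.39587697722569 42.0667
```

Run:
```python
from h import *
set_gripper(62); print(get_ft_force()); move_l([*P0,170],velocity=150)
move_ptp([430,-15,330],down(YK)); p,im=snap("wrist","s2"); print(get_time_s())
x,y=np.maximum(proj(p,[*P0,54])[0].astype(int)-[120,75],0)
a=cv2.resize(im[y:y+150,x:x+200,::-1],None,fx=2.2,fy=2.2); q,t=snap("top","top2")
b=cv2.resize(t[180:330,120:270,::-1],(330,330)); cv2.imwrite("pics/s2c.png",np.hstack([a,b]))
print(proj(p,[*P0,86]))
```

```text
[-0.23314244 -0.64605618  0.37833196]
44.2
[[315.9358157  168.23063868]]
```

View pics/s2c.png

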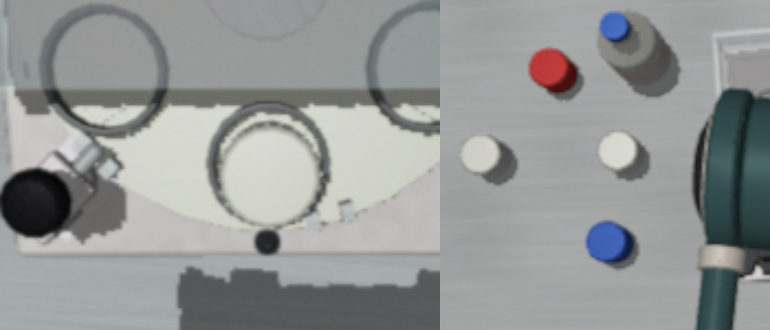

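Jar 1 is seated upright in the loading pocket. One waiting jar has been knocked from column 151 to about 139 (y ≈ 388). I'll do the stroke, then the next jar at (545,241).

Run:
```python
from h import *
stroke(); print(get_time_s())
xy=[545.3,240.9]
p,t=snap("top","top3")
r,_=wjar(xy,"j2c"); 
if r is not None: r=r+BI; print("raw",r); xy=r if np.hypot(*(r-xy))<4 else xy
if pick(xy):
    z=place(); print(z,get_time_s())
```

```text
grab False 17.025685595880276 (np.float64(0.006652669636832087), np.float64(167.28947358071292))
back True (np.float64(1.262055680414278), np.float64(167.11144450776897))
fwd True (np.float64(0.009694110992600091), np.float64(167.88236922274854))
57.1833
wjar j2c 20.847738 [322. 119.] [544.7839434  239.72771269]
raw [546.7339434  239.42771269]
pick False 43.51544771031824 43.637445571049284 [545.60332031 238.9234808  168.36786436]
above 43.745788641733654 [460.56025489 -12.88127003  85.35747539]
seat True [458.81038912 -12.91069442  62.48240178] [-0.723505   -0.78884879  7.26182259]
62.48240177695121 65.7083
```

Run:
```python
from h import *
set_gripper(62); move_l([*P0,170],velocity=150)
move_ptp([430,-15,330],down(YK)); p,im=snap("wrist","s3"); pt,t=snap("top","top4")
x,y=np.maximum(proj(p,[*P0,54])[0].astype(int)-[120,130],0)
a=cv2.resize(im[y:y+200,x:x+240,::-1],None,fx=2,fy=2)
b=cv2.resize(t[150:330,110:250,::-1],(311,400)); cv2.imwrite("pics/s3c.png",np.hstack([a,b]))
m=(t.min(2)>175).astype(np.uint8); m[:, 230:]=0; m[:220]=0; m[330:]=0; m[:,:100]=0
n,l,st,ce=cv2.connectedComponentsWithStats(m); print([(s[4],c.round(1),bp(pt,c,46)[:2].round(1)) for s,c in zip(st[1:],ce[1:]) if s[4]>60])
```

```text
[(np.int32(209), array([137.5, 249.4]), array([546.1, 392.7]))]
```

View pics/s3c.png

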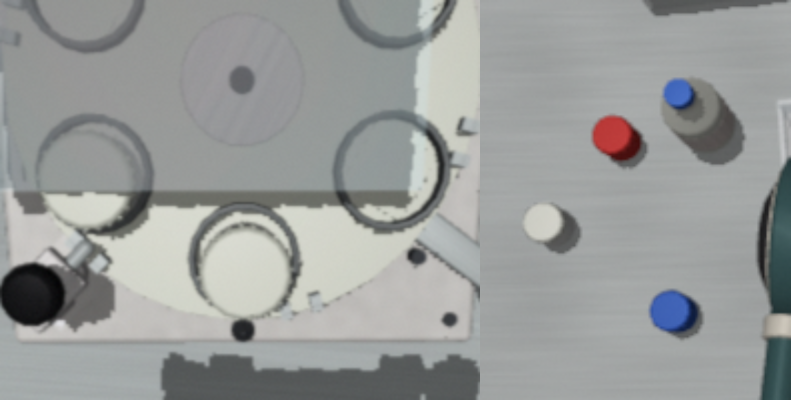

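Jar 1 is now at place1 under the cover and jar 2 is seated at the loading place. The last jar is at about (544,392).

Run:
```python
from h import *
stroke(); print(get_time_s())
xy=np.array([544.3,392.5])
r,_=wjar(xy,"j0c")
if r is not None: r=r+BI; print("raw",r); xy=r if np.hypot(*(r-xy))<5 else xy
if pick(xy):
    z=place(); print(z,get_time_s())
    if z<64.5 and get_width()>40: 
        set_gripper(62); move_l([*P0,170],velocity=150)
        move_ptp([430,-15,330],down(YK)); p,im=snap("wrist","s4")
        x,y=np.maximum(proj(p,[*P0,54])[0].astype(int)-[140,160],0)
        cv2.imwrite("pics/s4c.png",cv2.resize(im[y:y+220,x:x+260,::-1],None,fx=2,fy=2))
```

```text
grab False 16.797757489617656 (np.float64(0.006535245086628727), np.float64(167.26368248635427))
back True (np.float64(1.2620180973382045), np.float64(167.10352069116865))
fwd True (np.float64(0.01082390854120252), np.float64(168.15600404107084))
80.7667
wjar j0c 21.042578 [321. 121.] [542.05998778 391.92685265]
raw [544.00998778 391.62685265]
pick False 43.22142587172788 43.12529480658155 [543.10549785 391.00143694 168.4360691 ]
above 43.19640799275938 [460.50748853 -12.90992803  85.36146132]
seat True [458.7074875  -12.9071002   62.44393431] [-1.60648771  0.86065517  5.72637602]
62.44393430809764 89.9083
```

View pics/s4c.png

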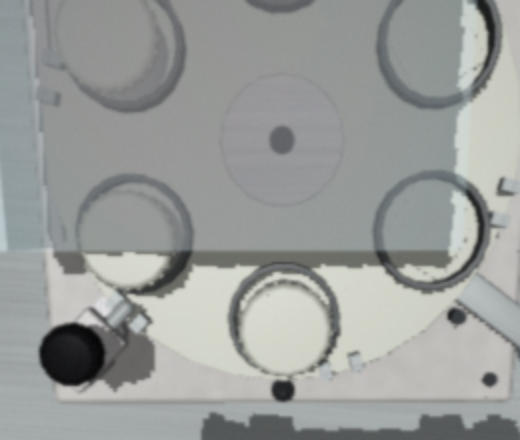

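Run:
```python
from h import *
stroke(); set_gripper(0,20)
move_ptp([*KN,150],down(YK)); move_l([*KN,118],velocity=100); dwell(.2)
print(move_l([*KN,95.5],velocity=20,until_force=22),get_position(),get_ft_force())
move_l([*KN,180],velocity=100)
move_ptp([430,-15,330],down(YK)); p,im=snap("wrist","f1"); print(get_time_s())
for z in (98,112): print(proj(p,[*KN,z]))
x,y=np.maximum(proj(p,[*P0,54])[0].astype(int)-[150,170],0); print(x,y)
cv2.imwrite("pics/f1c.png",cv2.resize(im[y:y+240,x:x+290,::-1],None,fx=2,fy=2))
```

```text
grab False 16.948855081573495 (np.float64(0.006596572718620131), np.float64(167.28156469411655))
back True (np.float64(1.2624223832744637), np.float64(167.00117082409238))
fwd True (np.float64(0.010085159572226665), np.float64(168.0207711522117))
True [443.26498203  81.64311923  97.97149835] [-2.04299658 -1.08288725  5.59364099]
110.925
[[211.72825028 180.17242517]]
[[207.83317135 182.43315447]]
166 0
```

View pics/f1c.png

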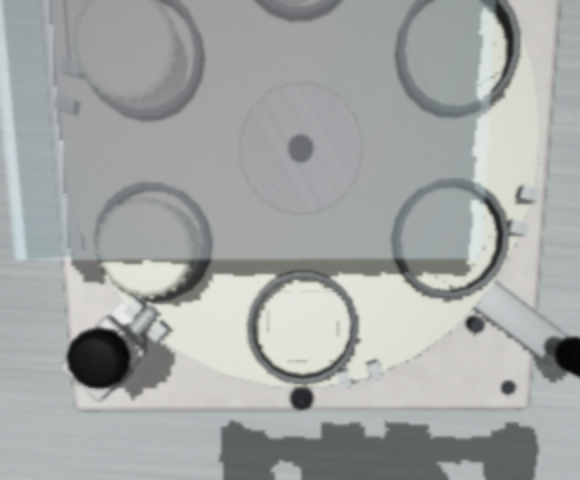

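The knob is home: pressed to z=97.97 mm, with 98 being home. The loading place is empty and jars are visible at place1 and place2.

```bash
python3 -c "
from station import *
print(get_ft_force()); sign_off()"
```

```text
[-0.41545762  0.27860379 -0.24682341]
the job is handed in; nothing more can be done
```

All three jars on the bench are in the carousel under the cover, the loading place is empty, and the lock knob is pressed home. I handed the job in at about 111 s, well inside the 210 s limit.

- **Lock and ratchet proof:** I pulled the knob up 14 mm and it stayed out. With the carousel empty, swinging the lever to its back stop left the carousel standing. Pulling it forward turned the carousel one place; the brushed texture on the hub showed the 60° turn.
- **Loading:** Each jar was set upright with its foot at pocket-floor height (within about 0.5 mm), and each was followed by one full stop-to-stop lever stroke. One waiting jar was knocked about 3 cm aside during the run, so I found it again before picking it up.
- **Final checks:** The knob was pressed until its top stood at 98.0 mm, which is fully home. The last picture shows the loading place empty and jars at place1 and place2. The third jar's spot, place3, was outside that picture, so I did not see it directly after the last stroke.
- **Disagreement:** The top and wrist cameras differed by up to 4 mm, and the knob's side face shifted its apparent position by about 3 mm. I settled these with mirrored wrist views and by what the gripper felt.

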